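Replace the worn damper on the sloped rack

ROBOT

A 7-joint arm with a two-finger parallel gripper is mounted at the origin on the work surface. World frame = base frame: x ahead of the robot, y to its left, z up, the work surface at z = 0. Lengths are in m, angles in rad, forces in N, time in s.
With the tool pointing down it reaches from about 0.425 to 0.95 m from the base axis. Payload 4.7 kg.
Tool frame: the origin (TCP) lies on the centre line of the jaws, within the pads' length; the fingertips stand robot.nose_length ahead of it and the grasp point (between the pads) lies 8 mm behind it (robot.nose_length is the distance from the TCP to the fingertips, in m); z points along the fingers, y is the line along which they close (so a half turn about z gives the same grasp; the last joint's range is limited). The gripper opens to 85 mm and grips with 20 to 120 N. Pads are 22 mm wide; open, the fingers measure 114 mm over their backs; the gripper's body (76 mm by 85 mm) begins 54 mm behind the grasp point. The pads swing forward as they close: fully open they stand 13 mm farther back than shut.
Start: joints at [-1.144, 0.469, -0.049, 1.532, 0.024, 1.141, -0.082], TCP at [0.297, 0.606, 0.242] pointing down, gripper open.
Joint ranges: [-2.59, 2.59], [-0.33, 1.99], [-1.39, 1.29], [0.1, 2.45], [-1.04, 4.18], [0.21, 1.99], [-2.66, 2.66]. Speed limits (rad/s): [2.57, 2.57, 3.14, 3.14, 3.14, 3.14, 3.14].

INTERFACE

Orientations are given as [roll, pitch, yaw] about the fixed x, y, z axes, in that order (R = Rz(yaw) Ry(pitch) Rx(roll)).
In Python, from plant import robot gives the robot as it stands. Calls block until the motion is done:
- robot.goto(position, orientation): joint-space move of the TCP to a pose.
- robot.move_straight(position, vel=0.15, attitude=None, contact_N=None): straight line of the TCP; attitude=None keeps the orientation; vel is the mean speed in m/s. With contact_N (N) it stops when the force on the tool has changed by that much, and returns True; else False.
- robot.move_joints(angles): joint-space move.
- robot.grip(opening, strength=None): opening from 0.0 (shut) to 1.0 (fully open); strength is the grip in N (None keeps the last); returns when the fingers have stopped.
- robot.sleep(seconds).
- robot.inverse_kinematics(position, orientation): joint angles nearest the present ones, or None.
- robot.sense(): the state.
- robot.grab_frame(name): name is "scene" or "top"; returns a dict with "image" (420x560x3 uint8, red, green, blue), "range_z" (420x560 float32, m along the optical axis (not along the pixel's ray), 0 where there is no reading), "fx", "fy", "cx", "cy" (pixels), "R" (3x3) and "t" (3): a world point X has camera coordinates R X + t. Camera axes: x right, y down, z forward; pixel columns grow to the right and rows downward; lengths in m; the calibration is good to about 2 mm. A picture is of the moment at which its call begins.
A pose or a line that the arm cannot do raises robot.IKError and nothing moves.
- robot.close_job(): hands the job in; it is judged then, once.
The state is a dict: "t": time; "joint_pos": joint angles; "joint_velocities": joint speeds; "effort": joint torques, N m; "tcp_pos": TCP position; "tcp_rot": TCP orientation; "wrist_force": force on the tool from outside, world axes, zero at the start; "torque": the same for the moment, N m; "opening": opening from 0.0 (shut) to 1.0 (fully open); "gripper_force": force on a finger pad.
Only numpy, scipy, OpenCV 4.12 (cv2) and the standard library are available. Lean on these libraries where they do the work, as an engineer would, in place of code of your own. Each camera call takes 0.05 s, during which the arm holds its last target. There are 200 camera calls.

TASK

On the rack, swing clear the orange keeper of the cradle that holds the worn black damper, and lay that damper down flat inside the red scrap tray. Then lay the new yellow damper from the bench in the empty cradle, rod end uphill and its foot eye close to the stop plate, and swing the keeper back across it. Set both dampers down without dropping them, and leave the other damper, its keeper and everything else alone.

Things in the scene. Friction and masses are not known exactly. Their poses are not given: they have to be found in the camera images.
- worn_damper: The worn shock absorber, black with rust-brown bands. In one of the cradles. Sizes in mm. Origin: tube's axis, mid tube; x towards the rod, z up when it lies on the level. Tube dia 40, x -75 to 75; foot eye dia 40, 32 wide, at x -92 (ends -112); rod dia 14 with white bump stop; rod eye dia 32, at x 155 (ends 171). 0.65 kg, balances near the origin.
- good_damper: A sound shock absorber, yellow with black bands, which starts in the other cradle and stays there. Same size and frame as worn_damper.
- new_damper: The new shock absorber, yellow with black bands, which starts lying on the bench to one side of the rack. Same size and frame as worn_damper.
- worn_damper_rod_eye (a point): Centre of the worn damper's rod eye.
- good_damper_rod_eye (a point): Centre of the good damper's rod eye.
- new_damper_rod_eye (a point): Centre of the new damper's rod eye.
- rack: Fixed green rack, base plate 300 x 220 x 12, carrying two sloped cradles side by side. Origin under the plate, x up the slope, z up.
- cradle_left: Left cradle of the rack (towards + y): two steel V-plates, 10 thick, at x -50 and 50 carry the tube. Origin where the mid tube of a well laid damper lies, 98 above the bench; x up the slope (0.26 rad, away from the robot), z square to it: a laid damper has this same frame. V-plates end 3 below the axis; free between them. Stop plate's face at x -116. Cradles 130 apart.
- cradle_right: Right cradle of the rack (towards - y): two steel V-plates, 10 thick, at x -50 and 50 carry the tube. Origin where the mid tube of a well laid damper lies, 98 above the bench; x up the slope (0.26 rad, away from the robot), z square to it: a laid damper has this same frame. V-plates end 3 below the axis; free between them. Stop plate's face at x -116. Cradles 130 apart.
- keeper_left (a joint): Angle of the left cradle's orange keeper arm, rad: 0 = straight across the damper (closed, at its stop), 1.57 = turned clear, pointing up the slope; end stop 1.75. Stays where it is left. Seen from above it opens clockwise.
- keeper_right (a joint): Angle of the right cradle's keeper arm, as keeper_left, but seen from above it opens anticlockwise.
- knob_left (a point): Point on the upright orange knob (dia 16, axis along cradle z, 29 tall above the arm, top 13 above this point) of the left keeper arm (14 wide, 6 thick, 4 above the tube). The arm turns about an axis along cradle z, 47 from the knob, at cradle x 50 and 47 from its origin towards the rack's middle. Closed, the knob point is at cradle (50, 0, 46).
- knob_right (a point): Point on the upright orange knob (dia 16, axis along cradle z, 29 tall above the arm, top 13 above this point) of the right keeper arm (14 wide, 6 thick, 4 above the tube). The arm turns about an axis along cradle z, 47 from the knob, at cradle x 50 and 47 from its origin towards the rack's middle. Closed, the knob point is at cradle (50, 0, 46).
- tray: Fixed red open scrap tray on the bench at the other side of the rack from the new damper, 350 (x) x 180 (y) x 30 high outside, walls and floor 5 thick. Origin under the centre of its floor; level.
- bump_stop: Bystander: loose white bump stop, diameter 48, 44 high, standing near the robot. Origin under its centre.
- socket_a: Bystander: black socket, diameter 28, 45 high, upright near the robot. Origin under its centre.
- socket_b: Bystander: steel socket, diameter 34, 50 high, upright near the robot. Origin under its centre.
- wrench: Bystander: wrench lying on the bench beyond the rack.
- fluid_can: Bystander: blue can, diameter 72, 100 high, far left. Origin under its centre.
- grease_can: Bystander: green can, diameter 68, 85 high, far right. Origin under its centre.

How it is judged:
By the outcome, as a careful person would: the job done as asked, in the order asked, and still so for the second after the job is handed in, with the robot touching nothing.
It also fails if it takes over 72 s, if anything falls off the work surface, if the arm or the gripper's body presses on something with over 40 N, if the wrist force passes 120 N, or if a joint passes its speed limit or range.

## Working session

There is one attempt and no reset: what is moved stays moved. The work goes in short steps, each a Python script; the robot and the scene stay as the last script left them, time stands still between calls to the robot, and variables do not carry over. Pictures are saved under pics/ and viewed, at most 10 in all, crops included, and the job is handed in when it is done.

```bash
ls; mkdir -p pics; python3 - <<'E'
from plant import robot
import cv2,numpy as np,pickle
s=robot.sense();print(s,robot.nose_length)
for n in("scene","top"):
    f=robot.grab_frame(n);pickle.dump(f,open(n+'.pkl','wb'));cv2.imwrite(f'pics/{n}0.png',f['image'][:,:,::-1]);print(n,f['fx'],f['cx'],f['cy'],f['R'],f['t'])
E
```

```text
pics
{'t': 0.0, 'joint_pos': array([-1.14391659,  0.46944497, -0.04858903,  1.53367833,  0.02405605,
        1.14099633, -0.08230823]), 'joint_velocities': array([ 7.41574045e-04, -1.04707790e-03,  8.39494131e-05,  5.69595805e-04,
        1.22504166e-03, -1.70090198e-03,  1.22930964e-03]), 'effort': array([-6.59661646e-05, -5.10305250e+01, -4.69733344e-02, -2.37709451e+01,
        1.05581403e-02,  7.42718170e-03, -6.81288540e-06]), 'tcp_pos': array([0.29684692, 0.60560413, 0.24126559]), 'tcp_rot': array([-3.13964941e+00,  3.37725150e-05,  2.68581239e+00]), 'wrist_force': array([0.45125423, 0.09266542, 0.29761728]), 'torque': array([ 0.05151282, -0.0175339 , -0.0141903 ]), 'gripper_force': 0.0, 'opening': 1.0023787567966507} 0.011
scene 521.3347378554611 289.38833951709336 207.35478757793032 [[ 0.85291725  0.52197185  0.00880588]
 [ 0.37730672 -0.60469706 -0.70141365]
 [-0.36079329  0.60157032 -0.71270004]] [-0.47899631 -0.11671004  1.57501669]
top 473.5604892086543 274.57236751067586 206.18876700010023 [[-0.02466011 -0.99933598 -0.02682314]
 [-0.98837245  0.02839898 -0.14937667]
 [ 0.15003923  0.0228276  -0.98841648]] [0.02558412 0.5820995  1.38379718]
```

View pics/top0.png

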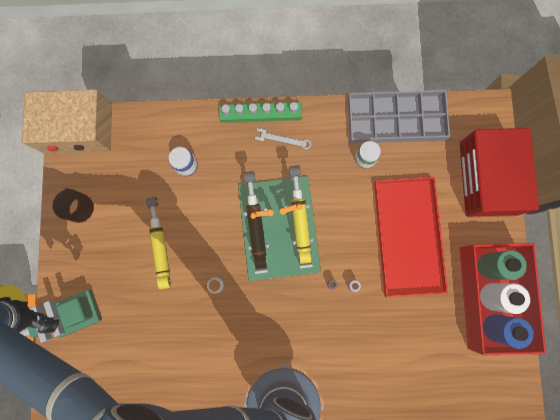

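View pics/scene0.png

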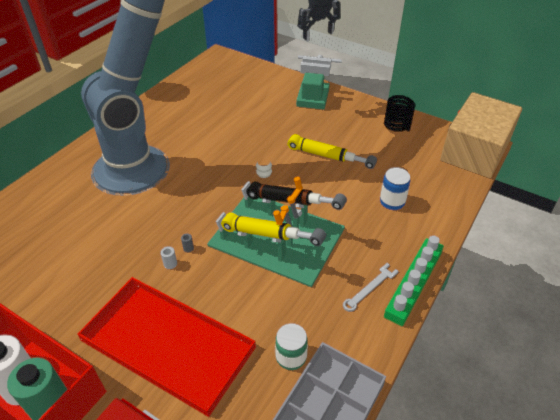

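```bash
cat > h.py <<'E'
import numpy as np,cv2
def hsv(f): return cv2.cvtColor(f['image'],cv2.COLOR_RGB2HSV)
def mask(f,lo,hi): return cv2.inRange(hsv(f),np.array(lo),np.array(hi))
def rays(f,uv):
    uv=np.asarray(uv,float).reshape(-1,2)
    d=np.c_[(uv[:,0]-f['cx'])/f['fx'],(uv[:,1]-f['cy'])/f['fy'],np.ones(len(uv))]
    return -f['R'].T@f['t'], d@f['R']
def plane(f,uv,z):
    o,d=rays(f,uv); return o+d*((z-o[2])/d[:,2])[:,None]
def cloud(f,m):
    v,u=np.nonzero((m>0)&(f['range_z']>0)); o,d=rays(f,np.c_[u,v])
    return o+d*f['range_z'][v,u][:,None], np.c_[u,v]
def proj(f,X):
    c=np.atleast_2d(X)@f['R'].T+f['t']; return np.c_[f['fx']*c[:,0]/c[:,2]+f['cx'],f['fy']*c[:,1]/c[:,2]+f['cy']]
YEL=((22,150,80),(34,255,255)); ORG=((6,170,120),(19,255,255)); RED=((0,180,80),(4,255,255)); GRN=((60,60,30),(90,255,255))
E
python3 - <<'E'
import pickle
from h import *
np.set_printoptions(precision=4,suppress=True)
for n in('top','scene'):
    f=pickle.load(open(n+'.pkl','rb')); print('==',n)
    for name,r,lo,hi in(('yel',YEL,.01,.2),('org',ORG,.08,.2),('red',RED,.0,.045),('grn',GRN,.003,.02)):
        m=mask(f,*r); P,uv=cloud(f,m); k=(P[:,2]>lo)&(P[:,2]<hi)&(P[:,0]>.3)&(P[:,0]<1)&(abs(P[:,1])<.5)
        mm=np.zeros_like(m); mm[uv[k,1],uv[k,0]]=255
        nn,lab,st,c=cv2.connectedComponentsWithStats(mm)
        for i in range(1,nn):
            if st[i,4]<(15 if name=='org' else 120): continue
            v,u=np.nonzero(lab==i); Q=P[k][lab[uv[k,1],uv[k,0]]==i]
            print(name,st[i],c[i],'mean',Q.mean(0),'lo',np.percentile(Q,2,0),'hi',np.percentile(Q,98,0))
            if name=='red' or name=='grn':
                z=.03 if name=='red' else .012
                X=plane(f,np.c_[u,v],z)[:,:2].astype(np.float32); r_=cv2.minAreaRect(X*1000); print('   rect',r_)
            if name=='yel':
                print('   pca',cv2.PCACompute(Q[:,:2].astype(np.float32),None)[1][0])
E
```

```text
== top
yel [301 204   9  43 194] [304.9124 225.5206] mean [ 0.5139 -0.0765  0.113 ] lo [ 0.4593 -0.0855  0.0949] hi [ 0.5697 -0.0682  0.1306]
   pca [0.9968 0.0803]
yel [293 209  10  38 219] [297.3744 227.3607] mean [ 0.5093 -0.0549  0.1128] lo [ 0.4575 -0.0645  0.0953] hi [ 0.5569 -0.0438  0.1299]
   pca [0.9962 0.0866]
yel [150 231  19  41 522] [158.8755 250.9272] mean [0.4578 0.3618 0.0358] lo [0.4007 0.3407 0.0221] hi [0.5152 0.3853 0.0446]
   pca [0.9874 0.1585]
yel [156 272  15  17 195] [162.8051 280.0256] mean [0.3708 0.3489 0.036 ] lo [0.3474 0.3322 0.0186] hi [0.3944 0.3673 0.0462]
   pca [0.9881 0.1535]
org [251 211  10   8  32] [255.     214.1562] mean [0.5454 0.0625 0.1518] lo [0.5329 0.0513 0.1197] hi [0.5585 0.0725 0.173 ]
red [ 377  177   70  119 6477] [411.3505 237.1085] mean [ 0.4821 -0.4021  0.0085] lo [ 0.3181 -0.4832  0.0008] hi [ 0.6525 -0.3077  0.032 ]
   rect ((484.3721923828125, -392.01300048828125), (346.5097961425781, 183.3044891357422), 2.2165818214416504)
grn [ 244  177   76  103 2902] [281.827  238.2702] mean [ 0.4885 -0.0089  0.0127] lo [ 0.3752 -0.1113 
[... 756 characters left out ...]
] [168.8038 344.1655] mean [ 0.4886 -0.3953  0.0091] lo [ 0.3144 -0.4857  0.0018] hi [ 0.6591 -0.3062  0.0315]
   rect ((489.7293701171875, -398.452880859375), (357.6795959472656, 185.50009155273438), 2.147463321685791)
grn [233 198  41  22 511] [253.6712 209.4599] mean [0.4188 0.0438 0.013 ] lo [0.3713 0.0098 0.0084] hi [0.4757 0.0818 0.018 ]
   rect ((417.9918518066406, 53.08797073364258), (114.42386627197266, 71.96505737304688), 20.88359832763672)
grn [ 208  213  136   73 3857] [284.7547 250.3962] mean [ 0.5687 -0.0343  0.0128] lo [ 0.3977 -0.1146  0.0078] hi [0.6717 0.1089 0.0175]
   rect ((523.1997680664062, -1.59234619140625), (297.8709716796875, 221.02769470214844), 5.532716274261475)
```

```bash
python3 - <<'E'
import cv2
a=cv2.imread('pics/top0.png')[150:300,135:330];cv2.imwrite('pics/top_c.png',cv2.resize(a,(780,600),interpolation=cv2.INTER_CUBIC))
E
```

```text
(no output)
```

View pics/top_c.png

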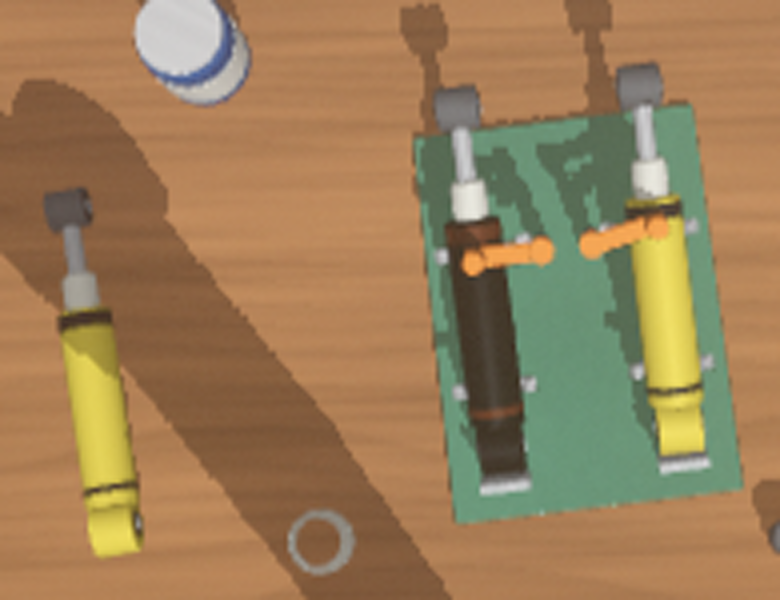

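```bash
python3 - <<'E'
import pickle
from h import *
from scipy.optimize import least_squares
np.set_printoptions(precision=4,suppress=True)
F={n:pickle.load(open(n+'.pkl','rb')) for n in('top','scene')}
al=.26
def cyl(name,sel,c0,yaw,pitch):
    # grey-agnostic: take all cloud points close to guess axis
    Q=[];
    for n,f in F.items():
        P,uv=cloud(f,np.ones(f['range_z'].shape)); 
        R=np.array([[np.cos(yaw),-np.sin(yaw),0],[np.sin(yaw),np.cos(yaw),0],[0,0,1]])@np.array([[np.cos(pitch),0,-np.sin(pitch)],[0,1,0],[np.sin(pitch),0,np.cos(pitch)]])
        L=(P-c0)@R; rr=np.hypot(L[:,1],L[:,2])
        k=(abs(L[:,0])<sel)&(rr<.028)&(L[:,2]>-.003)
        Q.append((n,P[k],L[k]))
        # ends along axis
        e=(rr<.03)&(abs(L[:,0])<.25)&(L[:,2]>-.005); x=L[e,0]
        print(name,n,'axial extents',np.percentile(x,[0.5,1.5,98.5,99.5]),k.sum())
    for n,P,L in Q+[('both',np.vstack([q[1] for q in Q]),0)]:
        L=(P-c0)@R
        fun=lambda p:np.hypot(L[:,1]-p[0]-p[1]*L[:,0],L[:,2]-p[2]-p[3]*L[:,0])-.02
        r=least_squares(fun,[0,0,0,0],loss='soft_l1',f_scale=.002); print(name,n,'dy,dyaw,dz,dpitch',r.x,'rms',np.sqrt(np.mean(fun(r.x)**2)))
yaw=.0956; ctr=np.array([.5227,-.0005,0]); Rz=np.array([[np.cos(yaw),-np.sin(yaw),0],[np.sin(yaw),np.cos(yaw),0],[0,0,1]])
cyl('worn',.04,ctr+Rz@[0,.065,.098],yaw,al)
cyl('good',.04,ctr+Rz@[0,-.065,.098],yaw,al)
cyl('new',.06,np.array([.445,.358,.02]),.155,0)
for n,uvs in dict(knobL=[(253,215.7)],eyeW=[(249.5,176.7)],eyeG=[(294.7,171.2)],eyeN=[(152,202.5)],stopL=[(261,271)],stopR=[(306,266)]).items():
    for z in dict(knobL=[.168],eyeW=[.154],eyeG=[.154],eyeN=[.036],stopL=[.0878],stopR=[.0878])[n]:
        X=plane(F['top'],uvs,z)[0]; print(n,X,'rack',Rz.T@(X-ctr))
for n,f in F.items():
    P,uv=cloud(f,mask(f,(4,150,110),(19,255,255))); L=(P-ctr)@Rz
    for s in(1,-1):
        k=(abs(L[:,0])<.1)&(L[:,1]*s>.035)&(L[:,1]*s<.085)&(P[:,2]>.155)&(P[:,2]<.19); print(n,'knobtop',s,k.sum(),L[k].mean(0),uv[k].mean(0))
E
```

```text
worn top axial extents [-0.131  -0.1288  0.1561  0.1589] 343
worn scene axial extents [-0.131  -0.128   0.1595  0.161 ] 301
worn top dy,dyaw,dz,dpitch [ 0.0016 -0.0007  0.0032 -0.0049] rms 0.0021517989676479153
worn scene dy,dyaw,dz,dpitch [0.0015 0.0024 0.0037 0.0116] rms 0.002046510907757216
worn both dy,dyaw,dz,dpitch [ 0.0015 -0.0007  0.0035  0.0015] rms 0.0021098368931319385
good top axial extents [-0.1309 -0.1276  0.1557  0.1585] 377
good scene axial extents [-0.1303 -0.1278  0.1596  0.161 ] 438
good top dy,dyaw,dz,dpitch [ 0.0013 -0.01    0.003  -0.005 ] rms 0.0021102651062454895
good scene dy,dyaw,dz,dpitch [ 0.0017 -0.0098  0.0034  0.0026] rms 0.0018674502470928417
good both dy,dyaw,dz,dpitch [ 0.0015 -0.0104  0.0031 -0.0009] rms 0.001988616484180254
new top axial extents [-0.098  -0.0956  0.1753  0.1791] 529
new scene axial extents [-0.0947 -0.0908  0.18    0.1826] 443
new top dy,dyaw,dz,dpitch [ 0.0058  0.0039  0.0001 -0.0007] rms 0.0024873435527430605
new scene dy,dyaw,dz,dpitch [0.0059 0.0121 0.001  0.0094] rms 0.0029031439546975484
new both dy,dyaw,dz,dpitch [0.0057 0.0068 0.0004 0.0032] rms 0.00270229301920131
knobL [0.5391 0.0671 0.168 ] rack [0.0227 0.0657 0.168 ]
eyeW [0.6517 0.0759 0.154 ] rack [0.1357 0.0637 0.154 ]
eyeG [ 0.6636 -0.0515  0.154 ] rack [ 0.1354 -0.0642  0.154 ]
eyeN [0.606  0.3847 0.036 ] rack [0.1197 0.3755 0.036 ]
stopL [0.3893 0.0525 0.0878] rack [-0.1277  0.0655  0.0878]
stopR [ 0.4003 -0.0766  0.0878] rack [-0.1291 -0.0641  0.0878]
top knobtop 1 28 [0.0234 0.0662 0.168 ] [252.7857 215.5   ]
top knobtop -1 28 [ 0.0323 -0.0621  0.1695] [298.7857 206.5   ]
scene knobtop 1 52 [0.0271 0.0625 0.1645] [297.3269 180.9615]
scene knobtop -1 58 [ 0.0362 -0.066   0.1656] [277.2241 215.1897]
```

```bash
cat >> h.py <<'E'
from scipy.spatial.transform import Rotation as Ro
YAW=.094; CTR=np.array([.5227,-.0005,0])
RACK=Ro.from_euler('z',YAW); CR=RACK*Ro.from_euler('y',-.26); C0=CTR+RACK.apply([-.010,.0662,.098])
FL=Ro.from_euler('x',np.pi)                      # tool axes: x, -y, -z of the part
def att(R,phi=0): return (R*Ro.from_euler('z',phi)*FL).as_euler('xyz')
def cr(p): return C0+CR.apply(np.array(p)/1000)
def knob(th,up=0): return cr([50+47*np.sin(th),-47+47*np.cos(th),46+up])
GA=4                                              # grasp point above the axis, mm
TH=8-GA                                           # TCP below the axis, mm
TRAY=np.array([.487,-.396,0]); TR=Ro.from_euler('z',.038)
NR=Ro.from_euler('z',.161); N0=np.array([.445,.358,.02])+Ro.from_euler('z',.155).apply([.010,.0057,0])
E
python3 - <<'E'
from plant import robot
from h import *
np.set_printoptions(precision=2,suppress=True)
for phi in(np.pi/2,-np.pi/2):
    for th in(0,.8,1.6): print('knob',phi,th,robot.inverse_kinematics(knob(th),att(CR,phi-th)),robot.inverse_kinematics(knob(th,60),att(CR,phi-th)) is not None)
for phi in(0,np.pi):
    print('cradle',phi,[robot.inverse_kinematics(cr([0,0,z]),att(CR,phi)) for z in(-TH,150)])
    print('tray',phi,[robot.inverse_kinematics(TRAY+TR.apply([-.03,0,z]),att(TR,phi)) for z in(.021,.3)])
    print('new',phi,[robot.inverse_kinematics(N0+[0,0,z],att(NR,phi)) for z in(-.004,.2)])
print(C0,N0,knob(0),knob(1.57))
E
```

```text
knob 1.5707963267948966 0 [-0.55  0.27  0.39  2.12 -0.16  0.52  0.04] True
knob 1.5707963267948966 0.8 [-0.59  0.32  0.5   2.05 -0.26  0.56 -0.64] True
knob 1.5707963267948966 1.6 [-0.6   0.35  0.6   2.02 -0.37  0.6  -1.27] True
knob -1.5707963267948966 0 [ 0.7   0.52 -1.17  2.06  0.84  0.77  2.28] True
knob -1.5707963267948966 0.8 [-0.18  0.29 -0.01  2.03  0.05  0.56  2.22] True
knob -1.5707963267948966 1.6 [-0.28  0.31  0.21  2.   -0.11  0.57  1.63] True
cradle 0 [array([-0.67,  0.34,  0.53,  2.25, -0.43,  0.36, -1.28]), array([-0.78, -0.01,  0.55,  2.18,  0.06,  0.71, -1.76])]
tray 0 [array([ 0.03,  0.83,  0.91,  1.91, -0.88,  0.86, -0.13]), array([-0.15,  0.52,  1.19,  1.68, -0.5 ,  1.29, -0.4 ])]
new 0 [array([-1.07,  0.64,  0.44,  1.95, -0.44,  0.64, -1.76]), array([-1.16,  0.37,  0.54,  1.81, -0.22,  1.02, -1.95])]
cradle 3.141592653589793 [array([-0.29,  0.31,  0.08,  2.23,  0.03,  0.34,  1.41]), array([-0.57,  0.  ,  0.33,  2.17,  0.06,  0.71,  1.39])]
tray 3.141592653589793 [array([ 0.31,  0.67,  0.46,  1.89, -0.45,  0.68,  2.65]), array([-0.07,  0.44,  1.01,  1.67, -0.4 ,  1.25,  2.64])]
new 3.141592653589793 [array([-0.67,  0.61, -0.11,  1.92,  0.11,  0.62,  0.88]), array([-0.67,  0.34, -0.11,  1.78,  0.04,  1.02,  0.94])]
[0.51 0.06 0.1 ] [0.45 0.37 0.02] [0.54 0.07 0.16] [0.59 0.03 0.17]
```

```bash
cat >> h.py <<'E'
P=np.pi/2
def swing(robot,a,b,n=6):
    for th in np.linspace(a,b,n+1)[1:]:
        robot.move_straight(knob(th),vel=.05,attitude=att(CR,P-th))
def rep(robot,tag=''):
    s=robot.sense(); print(tag,'t%.1f'%s['t'],'tcp',s['tcp_pos'].round(4),'F',s['wrist_force'].round(1),'op %.3f'%s['opening'],'gf %.1f'%s['gripper_force'])
def snap(robot,n,name,box=None,size=None):
    f=robot.grab_frame(n); im=f['image'][:,:,::-1]
    if box: im=im[box[1]:box[3],box[0]:box[2]]
    cv2.imwrite('pics/'+name,cv2.resize(im,size,interpolation=cv2.INTER_CUBIC) if size else im); return f
E
python3 - <<'E'
from plant import robot
from h import *
robot.goto(knob(0,70),att(CR,P)); rep(robot,'above')
robot.grip(.5)
print(robot.move_straight(knob(0),vel=.12,contact_N=8)); rep(robot,'down')
robot.grip(0,25); rep(robot,'grip')
f=robot.grab_frame('top'); 
swing(robot,0,1.6); rep(robot,'swung')
robot.grip(.5); robot.move_straight(knob(1.6,60),vel=.2); rep(robot,'up')
snap(robot,'scene','s1.png',(180,120,400,285),(800,600))
E
```

```text
above t2.2 tcp [0.5252 0.0677 0.223 ] F [ 1.1 -0.   0.4] op 0.999 gf 0.0
False
down t3.4 tcp [0.5432 0.0678 0.1557] F [-1.  -0.2 -0.5] op 0.501 gf 0.0
grip t3.8 tcp [0.5433 0.068  0.1562] F [-1.4 -0.8  3.8] op 0.177 gf 25.5
swung t6.3 tcp [0.5924 0.0238 0.168 ] F [-4.3 -0.   8.8] op 0.172 gf 26.0
up t7.2 tcp [0.5773 0.0229 0.2258] F [ 0.4 -0.1 -0.9] op 0.500 gf 0.0
```

View pics/s1.png

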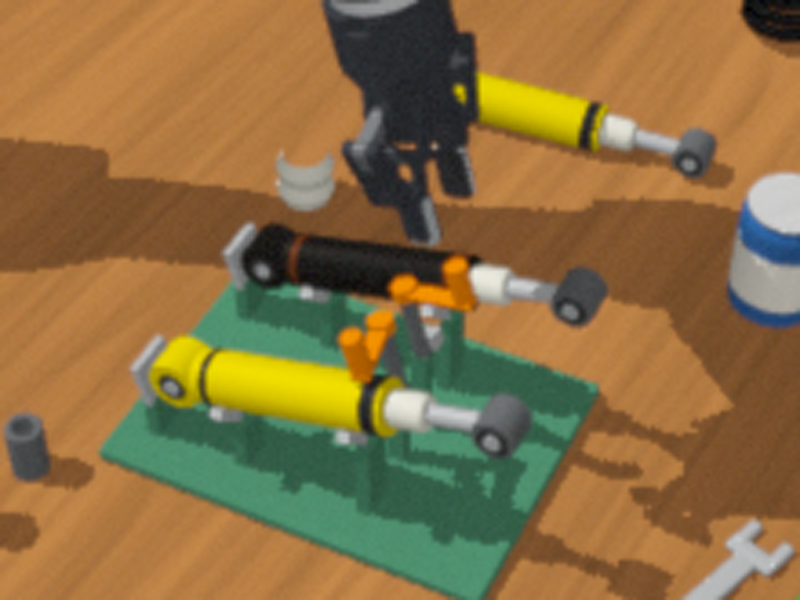

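The keeper now points up the slope (knob at about (457,270) in the crop, pivot at (404,290)) and the worn damper lies free. Next is the worn damper to the tray.

```bash
python3 - <<'E'
from plant import robot
from h import *
robot.grip(1.0)
robot.goto(cr([0,0,75]),att(CR)); rep(robot,'above')
print(robot.move_straight(cr([0,0,-TH]),vel=.12,contact_N=12)); rep(robot,'down')
robot.grip(0,60); rep(robot,'grip')
robot.move_straight(cr([0,0,70]),vel=.12)
p=robot.sense()['tcp_pos']; rep(robot,'lift')
robot.move_straight([p[0],p[1],.33],vel=.2); rep(robot,'high')
snap(robot,'scene','s2.png',(140,60,440,285),(800,600))
E
```

```text
above t8.2 tcp [0.4871 0.0632 0.1705] F [ 0.8 -0.5  0.4] op 1.003 gf 0.0
False
down t9.0 tcp [0.5085 0.064  0.0947] F [-0.3  0.5 -0.1] op 1.000 gf 0.0
grip t9.5 tcp [0.5076 0.065  0.0948] F [-3.9  0.6  7.1] op 0.447 gf 59.2
lift t10.3 tcp [0.4875 0.063  0.1647] F [-1.2  0.2 -6. ] op 0.448 gf 60.9
high t11.3 tcp [0.4864 0.0624 0.3283] F [-0.2 -0.7 -6.3] op 0.447 gf 61.1
```

View pics/s2.png

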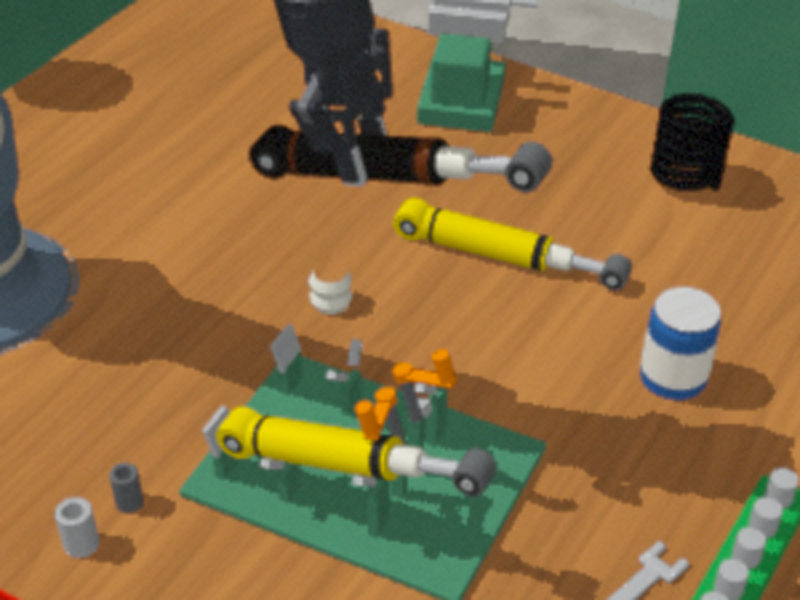

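The worn damper is held level in the jaws mid-tube (crop about (350,160)) and the cradle is empty. Now the tray.

```bash
python3 - <<'E'
from plant import robot
from h import *
T=lambda z:TRAY+TR.apply([-.03,0,z])
robot.goto(T(.28),att(TR)); rep(robot,'above tray')
robot.move_straight(T(.06),vel=.2); rep(robot)
print(robot.move_straight(T(.016),vel=.03,contact_N=5)); rep(robot,'down')
robot.grip(.65); rep(robot,'open')
robot.move_straight(T(.13),vel=.2); rep(robot,'up')
snap(robot,'top','t3.png',(340,160,480,310),(560,600))
E
```

```text
above tray t13.0 tcp [ 0.4585 -0.3957  0.2798] F [ 0.1 -1.1 -6.3] op 0.449 gf 61.0
 t14.3 tcp [ 0.4578 -0.398   0.0613] F [ 0.  -0.7 -7. ] op 0.446 gf 61.0
True
down t15.4 tcp [ 0.4569 -0.397   0.0219] F [ 0.2 -0.1  4.4] op 0.447 gf 62.2
open t15.7 tcp [ 0.4558 -0.3956  0.0202] F [-0.   0.6  0.3] op 0.649 gf 0.0
up t16.4 tcp [ 0.4567 -0.3963  0.1291] F [-1.1 -0.3 -0.7] op 0.651 gf 0.0
```

View pics/t3.png

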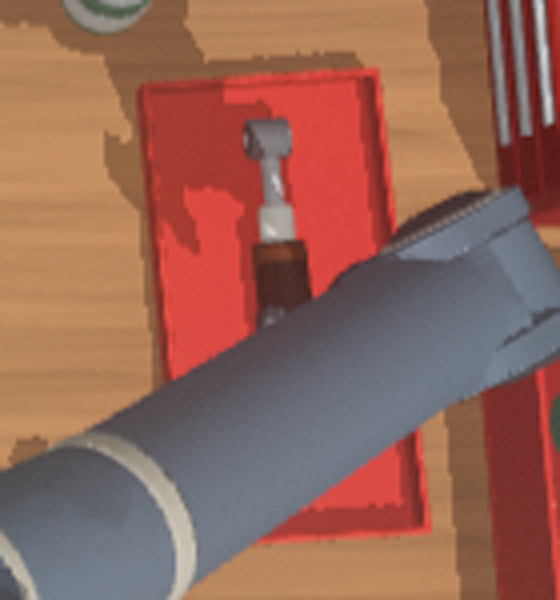

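The worn damper lies in the tray, with its rod eye at about (268,138) in the crop and inside the walls. I'll re-measure the new damper unobstructed, then pick it.

```bash
python3 - <<'E'
from plant import robot
from h import *
np.set_printoptions(precision=4,suppress=True)
robot.move_straight([.457,-.396,.3],vel=.25)
q=robot.sense()['tcp_pos']
robot.goto(N0+[0,0,.2],att(NR)); rep(robot,'above new'); robot.grip(1.0)
for n in('scene',):
    f=robot.grab_frame(n); L,uv=cloud(f,np.ones(f['range_z'].shape)); L=NR.inv().apply(L-N0)
    hs=hsv(f)[uv[:,1],uv[:,0]]; near=(np.hypot(L[:,1],L[:,2])<.026)&(L[:,2]>-.012)&(abs(L[:,0])<.2)
    y=near&(hs[:,0]>20)&(hs[:,0]<36)&(hs[:,1]>140)
    print(n,'all ends',np.sort(L[near,0])[[3,10,-11,-4]],'yellow ends',np.sort(L[y,0])[[2,8,-9,-3]],'tube mid y',[L[near&(abs(L[:,0]-x)<.01)&(L[:,2]>.008),1].mean() for x in(-.05,.0,.05)])
    e=near&(L[:,0]>.13); print('rod eye x centre',(L[e,0].max()+L[e,0].min())/2, np.unique(np.round(L[near,0],2),return_counts=True)[1])
E
```

```text
above new t20.0 tcp [0.4549 0.3641 0.2202] F [-0.3 -0.4  0.4] op 0.648 gf 0.0
scene all ends [-0.1076 -0.1056  0.1711  0.173 ] yellow ends [-0.1074 -0.1056  0.0765  0.0777] tube mid y [np.float64(-0.007565825559582658), np.float64(-0.007596947877668364), np.float64(-0.008160242162241546)]
rod eye x centre 0.15197934056666562 [ 1  1  9 30 44 45 30 36 37 37 34 41 37 41 34 43 37 42 39 38 43 41 26 29
 16 14 15 17 39 44 36]
```

```bash
python3 - <<'E'
from plant import robot
from h import *
np.set_printoptions(precision=4,suppress=True)
robot.move_straight(N0+[0,0,.05],vel=.25)
print(robot.move_straight(N0+[0,0,-.004],vel=.08,contact_N=10)); rep(robot,'down')
robot.grip(0,60); rep(robot,'grip')
robot.move_straight(N0+[0,0,.28],vel=.2); rep(robot,'lift')
p=cr([0,0,70])
robot.goto([p[0],p[1],.33],att(CR)); rep(robot,'over')
robot.move_straight(cr([-1,0,40]),vel=.2); rep(robot,'near')
f=snap(robot,'scene','s5.png',(180,100,400,265),(800,600))
L,uv=cloud(f,np.ones(f['range_z'].shape)); L=CR.inv().apply(L-cr([-1,0,40+TH]))
near=(np.hypot(L[:,1],L[:,2])<.026)&(abs(L[:,0])<.2); hs=hsv(f)[uv[:,1],uv[:,0]]; y=near&(hs[:,0]>20)&(hs[:,0]<36)&(hs[:,1]>140)
print('ends rel TCP',np.sort(L[near,0])[[3,10,-11,-4]],'yellow',np.sort(L[y,0])[[2,8,-9,-3]])
e=near&(L[:,0]>.14);print('rod eye mean',L[e].mean(0), 'foot', L[near&(L[:,0]<-.08)].mean(0))
E
```

```text
False
down t22.0 tcp [0.4543 0.3652 0.0161] F [ 0.8 -0.2  0.3] op 1.001 gf 0.0
grip t22.5 tcp [0.4542 0.3653 0.0167] F [-0.9 -0.1  5.6] op 0.449 gf 60.0
lift t24.1 tcp [0.4533 0.3648 0.2987] F [ 1.1 -0.4 -5.3] op 0.449 gf 60.7
over t25.3 tcp [0.4888 0.0645 0.3303] F [-0.1  1.3 -4.3] op 0.449 gf 60.7
near t26.4 tcp [0.4963 0.0637 0.137 ] F [ 0.2  0.3 -5.5] op 0.446 gf 60.9
ends rel TCP [-0.1033 -0.102   0.1745  0.1757] yellow [-0.104  -0.1025  0.0796  0.0809]
rod eye mean [ 0.1629 -0.0066  0.0066] foot [-0.0903 -0.0109  0.008 ]
```

View pics/s5.png

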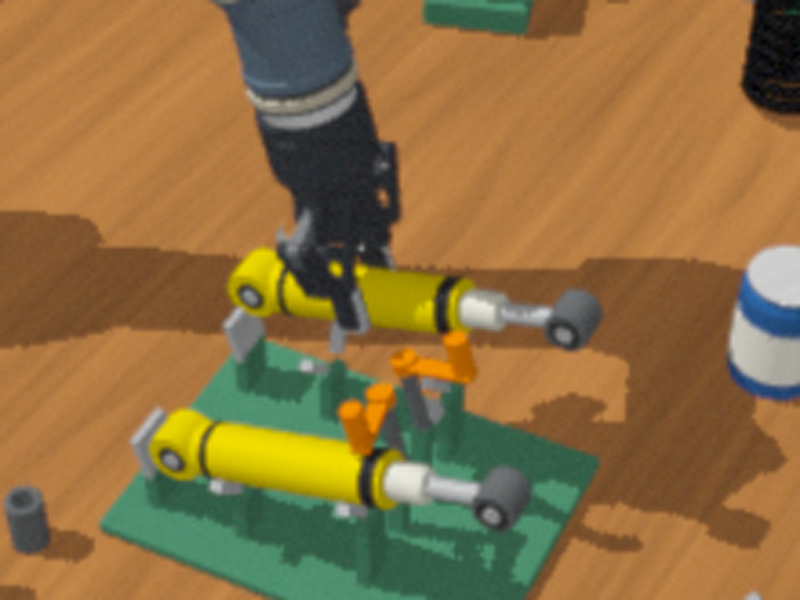

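The new damper is held squarely above the left cradle, foot eye at about (250,290) in the crop and rod uphill, but it looks about 4 mm too far uphill. I'll lower it most of the way and compare it with the good damper in the same frame.

```bash
cat >> h.py <<'E'
def ends(f,org):
    L,uv=cloud(f,np.ones(f['range_z'].shape)); L=CR.inv().apply(L-org)
    hs=hsv(f)[uv[:,1],uv[:,0]]; near=(np.hypot(L[:,1],L[:,2])<.026)&(abs(L[:,0])<.2)
    y=near&(hs[:,0]>20)&(hs[:,0]<36)&(hs[:,1]>140)
    e=near&(L[:,0]>.14)&(L[:,2]>-.01)
    return 'all %s yel %s'%(np.sort(L[near,0])[[-11,-4]].round(4),np.sort(L[y,0])[[2,8,-9,-3]].round(4)),'eye',L[e].mean(0).round(4)
E
python3 - <<'E'
from plant import robot
from h import *
robot.move_straight(cr([-4,0,10-TH]),vel=.08); rep(robot,'near')
s=robot.sense(); a=CR.inv().apply(s['tcp_pos']-C0)*1000; print('tcp in cradle mm',a.round(1))
G0=C0+RACK.apply([0,-.130,0])
for n in('scene','top'):
    f=robot.grab_frame(n); print(n,'new',ends(f,cr([0,0,10]))); print(n,'good',ends(f,G0))
E
```

```text
near t27.0 tcp [0.5016 0.0639 0.1033] F [-0.1 -0.3 -5.9] op 0.449 gf 60.9
tcp in cradle mm [-3.4 -0.1  6.4]
scene new ('all [0.1698 0.1705] yel [-0.1092 -0.1048  0.0739  0.075 ]', 'eye', array([ 0.1589, -0.0066,  0.0071]))
scene good ('all [0.1706 0.1716] yel [-0.1159 -0.1071  0.0757  0.0768]', 'eye', array([ 0.1594, -0.0052,  0.0081]))
top new ('all [0.1676 0.1697] yel [0.015  0.0182 0.0732 0.0741]', 'eye', array([ 1.556e-01, -1.000e-04,  1.250e-02]))
top good ('all [0.1674 0.1692] yel [-0.1071 -0.1053  0.0739  0.0741]', 'eye', array([0.155 , 0.0006, 0.0128]))
```

```bash
python3 - <<'E'
from plant import robot
from h import *
print(robot.move_straight(cr([-4,0,-TH-4]),vel=.025,contact_N=6)); rep(robot,'seat')
print('tcp mm',(CR.inv().apply(robot.sense()['tcp_pos']-C0)*1000).round(1))
robot.grip(.65); rep(robot,'open')
robot.grip(1.0); robot.move_straight(cr([-4,0,90]),vel=.2); rep(robot,'up')
robot.grip(.5)
robot.goto(knob(1.6,60),att(CR,P-1.6)); rep(robot,'above knob')
G0=C0+RACK.apply([0,-.130,0])
for n in('scene','top'):
    f=robot.grab_frame(n); print(n,'new',ends(f,C0)); print(n,'good',ends(f,G0))
snap(robot,'scene','s6.png',(180,120,400,285),(800,600))
E
```

```text
True
seat t27.6 tcp [0.5037 0.0646 0.0936] F [-0.6  0.5  4.2] op 0.447 gf 62.1
tcp mm [-3.8  0.4 -3.6]
open t27.9 tcp [0.502  0.0645 0.0926] F [ 0.3 -0.2 -0.1] op 0.647 gf 0.0
up t28.9 tcp [0.4793 0.0626 0.1837] F [-0.  -0.3 -1.1] op 0.999 gf 0.0
above knob t29.9 tcp [0.5774 0.0218 0.2251] F [ 0.1  0.1 -0.9] op 0.497 gf 0.0
scene new ('all [0.1697 0.1703] yel [-0.111  -0.1073  0.0728  0.0745]', 'eye', array([ 0.1581, -0.0057,  0.0081]))
scene good ('all [0.1704 0.1712] yel [-0.1143 -0.1066  0.076   0.0764]', 'eye', array([ 0.1594, -0.0053,  0.008 ]))Traceback (most recent call last):
  File "<stdin>", line 11, in <module>
  File "h.py", line 42, in ends
    return 'all %s yel %s'%(np.sort(L[near,0])[[-11,-4]].round(4),np.sort(L[y,0])[[2,8,-9,-3]].round(4)),'eye',L[e].mean(0).round(4)
                                                                  ~~~~~~~~~~~~~~~^^^^^^^^^^^^^
IndexError: index 2 is out of bounds for axis 0 with size 0
```

The damper is seated: the numbers match the good one to about 1 mm, and the top view was only blocked by the arm. Now I close the keeper.

```bash
python3 - <<'E'
from plant import robot
from h import *
print(robot.move_straight(knob(1.6),vel=.12,contact_N=8)); rep(robot,'down')
robot.grip(0,25); rep(robot,'grip')
swing(robot,1.6,.1,6); rep(robot,'.1')
print(robot.move_straight(knob(-.05),vel=.03,attitude=att(CR,P),contact_N=12)); rep(robot,'closed')
robot.grip(.5); robot.move_straight(knob(0,80),vel=.2)
robot.goto([.33,.45,.3],att(NR)); rep(robot,'away')
for n in('top','scene'):
    f=snap(robot,n,'e_%s.png'%n)
    P_,uv=cloud(f,mask(f,(4,150,110),(19,255,255))); L=RACK.inv().apply(P_-CTR)
    for s in(1,-1):
        k=(abs(L[:,0])<.1)&(L[:,1]*s>.035)&(L[:,1]*s<.085)&(P_[:,2]>.155)&(P_[:,2]<.19); print(n,'knobtop',s,k.sum(),L[k].mean(0).round(4))
a,b=cv2.imread('pics/e_top.png')[150:310,140:460],cv2.imread('pics/e_scene.png')[140:300,180:400]
cv2.imwrite('pics/end.png',np.vstack([cv2.resize(a,(600,300)),cv2.resize(b,(600,300))]))
E
```

```text
False
down t30.6 tcp [0.5926 0.024  0.1677] F [ 0.3 -0.3  0.6] op 0.504 gf 0.0
grip t31.0 tcp [0.593  0.0241 0.1682] F [-2.2  0.8  5. ] op 0.175 gf 25.5
.1 t33.4 tcp [0.5478 0.0688 0.1574] F [-2.7  2.1  6.2] op 0.175 gf 25.8
False
closed t33.8 tcp [0.5427 0.0686 0.1561] F [3.5 3.9 4.2] op 0.178 gf 25.6
away t36.7 tcp [0.3306 0.4493 0.2995] F [ 0.7 -0.4 -0.1] op 0.502 gf 0.0
top knobtop 1 26 [0.0232 0.0657 0.168 ]
top knobtop -1 28 [ 0.0322 -0.062   0.1705]
scene knobtop 1 46 [0.0263 0.0632 0.1646]
scene knobtop -1 55 [ 0.0361 -0.0659  0.1663]
```

View pics/end.png

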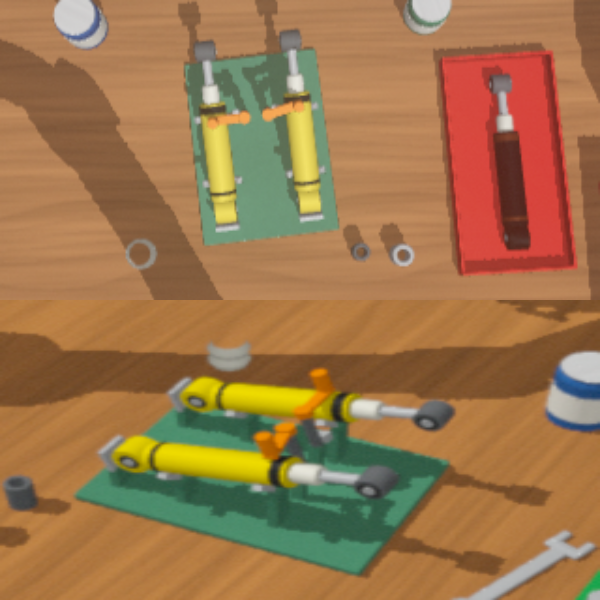

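The final view shows the new damper in the left cradle with its foot at the stop plate, at about (227,225). The left keeper is closed over it and its knob is back at its original spot. The worn damper lies flat in the tray, and the right damper and its keeper have not moved.

```bash
python3 -c "
from plant import robot
print(robot.close_job())"
```

```text
the job is handed in; nothing more can be done
None
```

The job is handed in at about 37 s on the robot's clock: the worn damper lies flat in the scrap tray, and the new one is in the left cradle, rod end uphill with its foot eye about 4 mm from the stop plate, with the keeper closed over it.

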